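Run the go plug into an air duct on its checking fixture

TASK

On the duct checking fixture the gauge slide is held back by its eccentric cam. With your fingertips push the cam lever round until it rests against its stop pin, so that the cam turns its low point to the slide's roller; only then push the gauge slide forward, fully home, so that its plug stands in the duct's mouth. Do not force the slide against the cam, leave the duct lying in its nests and leave the loose things around alone.

Things in the scene. Friction and masses are not known exactly. Their poses are not given: they have to be found in the camera images.
- fixture: Checking fixture fixed to the bench: aluminium base plate 380 x 300 mm, top 25 mm above the bench. Origin: centre of the plate's underside, on the bench; x is the gauging direction (the way the slide goes home, roughly away from the robot), y left, z up. Bears slide, cam, stop pin and white V nests with the duct; the highest part, the slide's upright, reaches 125 mm.
- cam_pivot (a point): On the vertical axis of the cam, 56 mm above the bench (lever bar height), 30 mm behind and 85 mm right of the fixture's centre. The cam is a flat steel disc, 76 mm diameter, 28 to 42 mm above the bench; the pivot is 20 mm off the disc's centre. A steel lever bar 18 mm wide, 53 to 59 mm above the bench, is fixed on it.
- lever_handle (a point): Upright black handle at the lever's end: round post 22 mm in diameter, 60 to 108 mm above the bench, 95 mm from the pivot; the point is on its axis, 85 mm up. At the low point the lever points 0.35 rad to the right of fixture x and rests on a steel stop pin (10 mm thick, top 64 mm up, 76 mm from the pivot, on the lever's side nearer the duct).
- cam_lever (a joint): Cam angle, rad: 0 = low point to the roller, lever on the stop pin (hard stop); larger = turned clockwise seen from above, up to 2.5; starts at 1.8 to 2.4. So push the lever counter-clockwise seen from above: from pointing back towards the robot, outward to the right, then forward. Stiff (6 to 7 N at the handle); stays where it is left.
- gauge_slide (a joint): Slide travel, m: 0 = fully back, 0.060 = home on its front stop (hard stop); starts at 0 to 0.02. Until the cam is turned, the slide's roller meets the disc at 0.030 to 0.041. Moves with about 3 N, stays where left. Carriage 70 mm wide, top 56 mm up; upright plate 70 mm wide with a steel plug 44 mm in diameter on its front; low follower arm to the right, top 51 mm up.
- push_pad (a point): Centre of the black rubber pad on the back of the slide's upright, 94 mm above the bench; pad 50 mm wide, 72 to 116 mm above the bench, facing back (fixture -x). It is pushed in fixture +x. Behind it the carriage reaches 62 mm back, its top 56 mm above the bench.
- duct: Moulded black plastic air duct, loose, lying in the white nests: outside diameter 60 mm, bore at the mouth 51 mm, straight for 120 mm and then bent to the left. Origin at the centre of its mouth, 85 mm above the bench, x along the straight part. To be left lying.
- no_go_plug: Loose steel no-go plug standing on the far right corner of the plate: 53 mm diameter foot 26 mm high, 24 mm stem, 66 mm high in all. Origin at the centre of its underside. Bystander.
- clip_tray: Grey plastic tray of black clips, 150 x 100 x 55 mm, on the bench left of the fixture. Origin at the centre of its underside. Bystander.
- grease_pot: Yellow pot with black lid, 74 mm diameter, 76 mm high, on the bench left of the fixture's far end. Origin at the centre of its underside. Bystander.
- screwdriver: Screwdriver 190 mm long lying on the bench to the right of the fixture's far end. Bystander.

How it is judged (in metres and radians):
On the way, in this order (a step that is already met when the one before it is completed fails the run):
1. the cam lever has been turned to its stop pin (low point) while the slide is still back (value of joint cam_lever below 0.15 rad and value of joint gauge_slide below 0.045 m), for 0.2 s.
2. the gauge slide has been pushed home with the cam at its low point (value of joint gauge_slide above 0.057 m and value of joint cam_lever below 0.15 rad), for 0.2 s.
At the end, for the whole second after the job is handed in: The cam is within 0.15 rad of its low point, the slide within 3 mm of its front stop and at rest, and the duct lies in its nests within 8 mm of where it was (all of step 2 and not (velocity of joint gauge_slide above 0.01 m/s) and distance of duct from where it was at the start of the episode below 0.008 m and linear speed of duct below 0.02 m/s); the robot touches nothing.
It fails at once if the slide is forced forward against a cam that is not at its low point (value of joint gauge_slide above 0.047 m and value of joint cam_lever above 0.3 rad).
It fails at once if the slide is pressed hard (over 20 N) on the cam (contact force between gauge_slide and cam_lever above 20 N).
It fails at once if the duct is lifted, shifted or knocked out of its nests (8 mm) (distance of duct from where it was at the start of the episode above 0.008 m).
It fails at once if a loose bystander is moved (15 mm) (distance of any of no_go_plug, clip_tray, grease_pot, screwdriver from where it was at the start of the episode above 0.015 m).
It fails at once if the lever or the slide is pushed with the arm or the gripper's body instead of the fingers (over 3 N) (contact force between any of cam_lever, gauge_slide and the arm above 3 N).
It also fails if it takes over 51 s, if anything falls off the work surface, if the arm or the gripper's body presses on something with over 40 N, if the wrist force passes 120 N, or if a joint passes its speed limit or range.

ROBOT

A 6-joint arm with a two-finger parallel gripper is mounted at the origin on the work surface. World frame = base frame: x ahead of the robot, y to its left, z up, the work surface at z = 0. Lengths are in mm, angles in rad, forces in N, time in s.
With the tool pointing down it reaches from about 300 to 825 mm from the base axis. Payload 5.4 kg.
Tool frame: the origin (TCP) lies at the centre of the arm's flange, where the gripper is bolted on; the fingertips stand 190 mm ahead of it and the grasp point (between the pads) lies 171 mm ahead of it; z points along the fingers, y is the line along which they close (so a half turn about z gives the same grasp; the last joint's range is limited). The gripper opens to 92 mm and grips with 3 to 60 N. Pads are 20 mm wide; open, the fingers measure 128 mm over their backs; the gripper's body (75 mm by 189 mm) begins 69 mm behind the grasp point.
Start: joints at [-1.434, 0.158, 1.597, -0, 1.386, -0.21], TCP at [195.413, -540.76, 404.701] pointing down, gripper open.
Joint ranges: [-2.91, 2.91], [-0.94, 2.29], [0.18, 2.7], [-1.29, 4.43], [0.17, 2.64], [-3, 3]. Speed limits (rad/s): [2.57, 2.57, 3.14, 3.14, 3.14, 3.14].

INTERFACE

Orientations are given as a unit quaternion [w, x, y, z].
In Python, from rig import ctrl gives the robot as it stands.
- The arm moves only by the tool carry_out, never from a script. Its argument "rows" is a list of rows, each a list of 3 entries, a list of its own where there are three numbers: the shift along the world's x, y, z normalised to -1 to 1, where 1 is 0.3 m, then the turn, a rotation vector about the world's x, y, z normalised to -1 to 1, where 1 is 0.5 rad, then the gripper command: -1 is shut, 1 is fully open, values between are in proportion. A call has 1 to 8 rows; each row shifts and turns the commanded pose from where the row before left it; what a row does not reach is not made up. A row lasts 1/12 s, in which the tool goes at most 41.7 mm and 7.16 degrees, less where a joint would pass 70% of its speed; a pose out of reach is approached as far as the arm can. A call with a number of a shift or a turn outside -1 to 1 is refused whole. A call with a gripper value outside its range is refused whole. The fingers move at their own pace and stop on an object; "force" is the grip in N (left out, the last holds). Time passes only in rows, so rows that do not move let the fingers close. It gives the time, the measured TCP pose, the force, the opening and the grip force at its end, in the units of the state.
- ctrl.sense(): the state, without advancing time (a new reading comes with each control period).
- ctrl.camera(name): name is "scene" or "side" or "wrist"; returns a dict with "pixels" (384x512x3 uint8, red, green, blue), "camera_matrix" (3x3 intrinsics, pixels), "R" (3x3) and "t" (3): a world point X has camera coordinates R X + t; the wrist camera has in their place "tool_from_camera" (4x4, takes a point from camera to tool coordinates, whose origin is the TCP and whose axes are the flange's). Camera axes: x right, y down, z forward; pixel columns grow to the right and rows downward; lengths in mm; the calibration is good to about 2 mm. A picture is of the moment at which its call begins: read the wrist's pose just before it. There is no depth.
- ctrl.job_done(): hands the job in; it is judged then, once.
The state is a dict: "t": time; "joints": joint angles; "joint_velocities": joint speeds; "tau": joint torques, N m; "ee_pos": TCP position; "orientation": TCP orientation; "contact_force": force on the tool from outside, world axes, zero at the start; "torque": the same for the moment, N m; "finger_gap": finger opening in mm; "gripper_force": force on a finger pad.
Only numpy, scipy, OpenCV 4.12 (cv2) and the standard library are available. Lean on these libraries where they do the work, as an engineer would, in place of code of your own. Each camera call takes 0.05 s, during which the arm holds its last target. There are 200 camera calls.

## Working session

There is one attempt and no reset: what is moved stays moved. The work goes in short steps, Python scripts to look and compute and a tool call to move; the robot and the scene stay as the last step left them, time stands still between calls to the robot, and variables do not carry over. Pictures are saved under pics/ and viewed, at most 10 in all, crops included, and the job is handed in when it is done.

Besides the shell and the picture viewer there is one more tool, called after "Request:" as name([rows], argument=value, ...), one row to a line, values as JSON. carry_out: Moves the arm, as the interface text tells. Scaled input: -1 to 1 covers 0.3 m each way for a shift and 0.5 rad each way for a turn. Its arguments: {"type":"object","properties":{"rows":{"type":"array","items":{"type":"array"}},"force":{"type":"number"}},"required":["rows"]}

```bash
mkdir -p pics; ls
python3 - <<'E'
from rig import ctrl
import cv2,pickle
s=ctrl.sense();print(s['t'],s['ee_pos'],s['orientation'],s['finger_gap'])
d={}
for n in("scene","side","wrist"):
    d[n]=ctrl.camera(n);cv2.imwrite(f"pics/{n}0.png",d[n]["pixels"][:,:,::-1])
pickle.dump(d,open("c0.pkl","wb"))
E
```

```text
pics
0.0 [ 195.37469179 -540.49808735  403.75559615] [-9.00028740e-04  9.85000640e-01  1.72548339e-01  2.48938582e-05] 92.07989833996803
```

View pics/scene0.png

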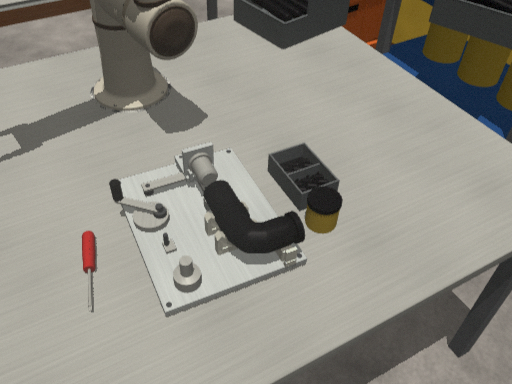

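View pics/side0.png

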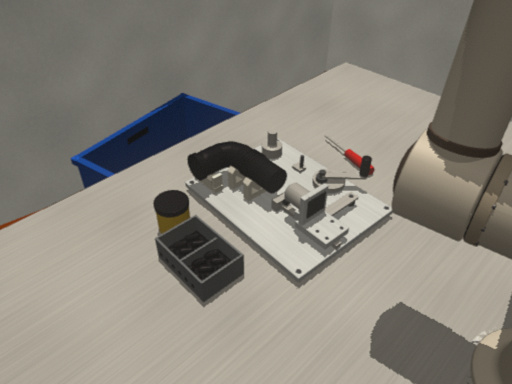

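Scene view: the plate's corners are at about (167,305), (300,262) and (232,151), with the handle at (117,190), the pivot bolt at (160,211) and the stop pin at (167,240). Side view: handle at (366,165), pad at (314,206), near-left plate corner (299,272) and near-right corner (391,211).

```bash
cat > h.py <<'E'
import numpy as np,pickle
def ray(c,p):
    d=c["R"].T@np.linalg.inv(c["camera_matrix"])@[p[0],p[1],1]; return -c["R"].T@c["t"],d
def onz(c,p,z):
    o,d=ray(c,p); return o+d*(z-o[2])/d[2]
def tri(a,p,b,q):
    o1,d1=ray(a,p);o2,d2=ray(b,q)
    s=np.linalg.lstsq(np.c_[d1,-d2],o2-o1,rcond=None)[0]
    A=o1+d1*s[0];B=o2+d2*s[1];return (A+B)/2,np.linalg.norm(A-B)
def proj(c,X):
    v=c["camera_matrix"]@(c["R"]@X+c["t"]);return v[:2]/v[2]
E
python3 - <<'E'
from h import *
import cv2
np.set_printoptions(precision=1,suppress=True)
d=pickle.load(open("c0.pkl","rb"));S,D=d["scene"],d["side"]
for n,p in dict(FR=(167,305),FL=(300,262),NL=(232,151)).items(): print("S",n,onz(S,p,25))
for n,p in dict(NL=(299,272),NR=(391,211),FL=(186,182)).items(): print("D",n,onz(D,p,25))
print("handle tri",tri(S,(117,190),D,(366,165)), onz(S,(116,182),108),onz(D,(367,157),108))
print("pivot",onz(S,(160,211),62), "noGo",onz(S,(187,260),66))
print("pad",ray(D,(314,206)))
a=cv2.resize(S["pixels"][130:330,90:310,::-1],None,fx=3,fy=3,interpolation=cv2.INTER_CUBIC)
b=cv2.resize(D["pixels"][120:290,180:410,::-1],None,fx=3,fy=3,interpolation=cv2.INTER_CUBIC)
cv2.imwrite("pics/sc.png",a);cv2.imwrite("pics/sd.png",b)
E
```

```text
S FR [ 745.4 -194.1   25. ]
S FL [780.  77.  25.]
S NL [413.4 118.7  25. ]
D NL [407.7 107.5  25. ]
D NR [ 377. -167.   25.]
D FL [773.8  90.9  25. ]
handle tri (array([ 473.2, -189.5,   86.5]), np.float64(7.122731877992034)) [ 476.2 -185.6  108. ] [ 473.7 -193.8  108. ]
pivot [ 552.7 -125.    62. ] noGo [ 698.3 -129.5   66. ]
pad (array([ 88.5, 551.9, 676.4]), array([ 0.4, -0.6, -0.7]))
```

View pics/sc.png

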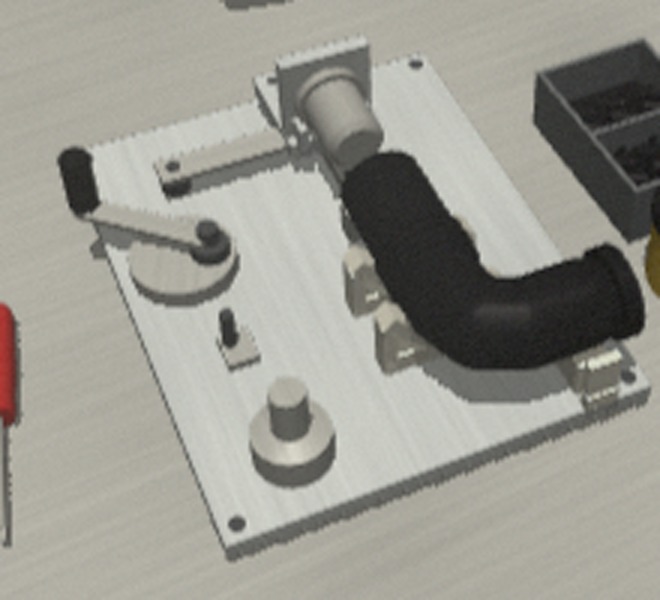

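View pics/sd.png

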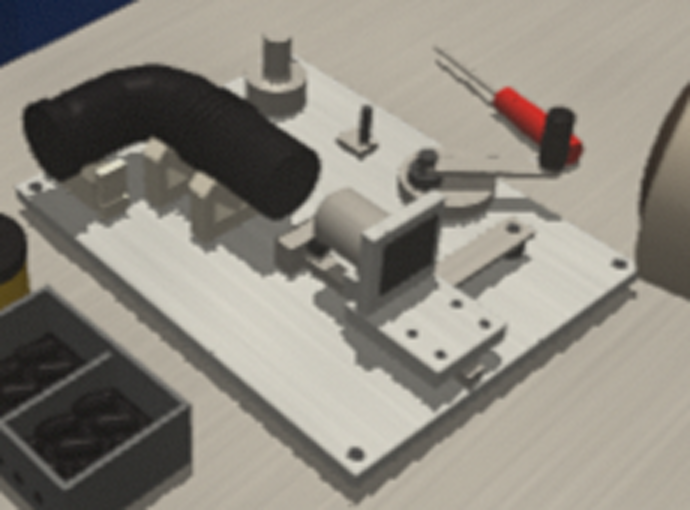

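Crops: the corners, pin, handle and pad are clear in both views. The pin top is at scene (165.7,234) and side (302,157). The pad centre is at side (316.7,206.7).

Run:
```python
from h import *
from scipy.optimize import least_squares
np.set_printoptions(precision=1,suppress=True)
d=pickle.load(open("c0.pkl","rb"));S,D=d["scene"],d["side"]
s=lambda u,v:(90+u/3,130+v/3); e=lambda u,v:(180+u/3,120+v/3)
a=-.35; pin=np.array([-30,-85])+76*np.array([np.cos(a),np.sin(a)])
n=np.array([-np.sin(a),np.cos(a)])*14; pin=pin+n
obs=[(S,s(418,54),(-190,150,25)),(S,s(228,545),(190,-150,25)),(S,s(648,392),(190,150,25)),(S,s(85,150),(-190,-150,25)),
(D,e(357,475),(-190,150,25)),(D,e(636,275),(-190,-150,25)),(D,e(17,192),(190,150,25)),(S,s(227,312),(*pin,64)),(D,e(366,110),(*pin,64))]
def W(p,X):
    c,q=np.cos(p[2]),np.sin(p[2]);return np.array([p[0]+c*X[0]-q*X[1],p[1]+q*X[0]+c*X[1],X[2]])
W2=[np.r_[onz(c,px,X[2])] for c,px,X in obs]
f=lambda p:np.concatenate([(w-W(p,X))[:2] for w,(c,px,X) in zip(W2,obs)])
r=least_squares(f,[580,-30,-.1],loss='soft_l1',f_scale=4);print(r.x);print(f(r.x).reshape(-1,2))
P=r.x;piv=W(P,(-30,-85,56));print("pivot",piv)
for nm,z,A,B in(("handle",108,s(75,153),e(561,112)),("bolt",None,s(210,230),e(427,158))):
    print(nm,tri(S,A,D,B)); 
    if z: 
        for h in(onz(S,A,z),onz(D,B,z)):
            v=h-piv;ang=np.arctan2(v[1],v[0])-P[2];print(h,np.hypot(*v[:2]),"cam",-.35-ang)
h=onz(D,e(410,260),94);c,q=np.cos(P[2]),np.sin(P[2]);v=h[:2]-P[:2];print("pad",h,"fixture",c*v[0]+q*v[1],-q*v[0]+c*v[1])
```

```text
[577.8 -39.3  -0.1]
[[  0.5  -6.3]
 [  1.6   2.1]
 [  4.4  -6.4]
 [  5.1  12.2]
 [ -1.7  -5.5]
 [ -2.7   7.9]
 [-10.2   0.2]
 [  1.5   1.1]
 [ -2.3  -0.5]]
pivot [ 541.4 -121.8   56. ]
handle (array([ 472.2, -187.8,  109.8]), np.float64(3.802463841199972))
[ 472.3 -186.4  108. ] 94.56499823304445 cam 1.9650031960495045
[ 473.  -192.7  108. ] 98.49761318136332 cam 1.913541417471206
bolt (array([ 541. , -122.5,   64.4]), np.float64(5.13008772197943))
pad [457.1   3.3  94. ] fixture -123.52116359148508 33.4852985253159
```

Request:
carry_out([
  [[0.07,0.105,-0.028],[0,0,-0.19],-1],
  [[0.07,0.105,-0.028],[0,0,-0.19],-1],
  [[0.07,0.105,-0.028],[0,0,-0.19],-1],
  [[0.07,0.105,-0.028],[0,0,-0.19],-1],
  [[0.07,0.105,-0.028],[0,0,-0.19],-1],
  [[0.07,0.105,-0.028],[0,0,-0.19],-1],
], force=30)

```text
t: 0.65
ee_pos: [321.9, -350.0, 353.7]
orientation: [-0.0, 0.993, -0.114, -0.0]
contact_force: [0.7, -0.9, 1.1]
finger_gap: 54.0
gripper_force: 0.0
```

Request:
carry_out([
  [[0.07,0.105,-0.028],[0,0,-0.19],-1],
  [[0.07,0.105,-0.028],[0,0,-0.19],-1],
  [[0.07,0.105,-0.028],[0,0,-0.19],-1],
  [[0.07,0.105,-0.028],[0,0,-0.19],-1],
  [[0.07,0.105,-0.028],[0,0,-0.19],-1],
  [[0.07,0.105,-0.028],[0,0,-0.19],-1],
  [[0,0,0],[0,0,0],-1],
  [[0,0,0],[0,0,0],-1],
])

```text
t: 1.32
ee_pos: [447.8, -161.0, 303.1]
orientation: [-0.0, 0.923, -0.384, -0.001]
contact_force: [0.2, -1.2, 0.3]
finger_gap: 1.6
gripper_force: 0.0
```

Run:
```python
from rig import ctrl
import cv2,pickle
s=ctrl.sense();c=ctrl.camera("wrist");pickle.dump((s,c),open("w1.pkl","wb"))
cv2.imwrite("pics/w1.png",c["pixels"][:,:,::-1])
```

```text
(no output)
```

View pics/w1.png

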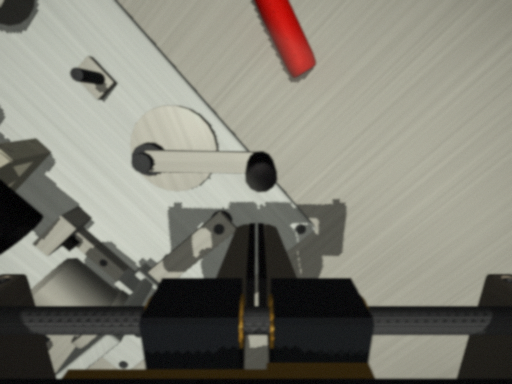

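Wrist view: handle top at about (261,167), straight ahead of the closed fingers. The pivot bolt is at (145,157), the pin top at (78,74), and the plate's right edge runs from (113,0) to (310,222).

```bash
cat >> h.py <<'E'
from scipy.spatial.transform import Rotation as Ro
def wz(s,c,p,z):
    q=s["orientation"];R=Ro.from_quat([q[1],q[2],q[3],q[0]]).as_matrix();T=c["tool_from_camera"]
    o=R@T[:3,3]+s["ee_pos"];d=R@T[:3,:3]@np.linalg.inv(c["camera_matrix"])@[p[0],p[1],1]
    return o+d*(z-o[2])/d[2]
E
python3 - <<'E'
from h import *
np.set_printoptions(precision=1,suppress=True)
s,c=pickle.load(open("w1.pkl","rb"));print(s["ee_pos"])
h=wz(s,c,(261,165),108);b=wz(s,c,(261,185),60);p=wz(s,c,(145,157),64);n=wz(s,c,(77,74),64)
e1=wz(s,c,(113,0),25);e2=wz(s,c,(310,222),25);v=e1-e2
print("handle",h,b,"piv",p,"r",np.linalg.norm((h-p)[:2]),"pin",n,np.linalg.norm((n-p)[:2]))
yaw=np.arctan2(v[1],v[0]);print("yaw",yaw,"cam",-.35+yaw-np.arctan2(*(h-p)[1::-1]))
print("pin dir based yaw",np.arctan2(*(n-p)[1::-1])+.35-np.arcsin(14/76))
E
```

```text
[ 447.8 -161.   303.1]
handle [ 480.  -197.1  108. ] [ 460.2 -178.7   60. ] piv [ 543.4 -130.3   64. ] r 92.15685048850791 pin [ 616.9 -143.9   64. ] 74.65306850771967
yaw -0.06781958580730887 cam 1.9128372230222983
pin dir based yaw -0.017482408569093416
```

Run:
```python
import numpy as np
piv=np.array([542,-126]);pt=lambda f:piv+96*np.array([np.cos(np.radians(f)),np.sin(np.radians(f))])
cur=np.array([447.8,-161])
for f in np.arange(-148,-33,6):
    n=pt(f);print(f,np.round(n,1),np.round((n-cur)/300,3));cur=n
```

```text
-148 [ 460.6 -176.9] [ 0.043 -0.053]
-142 [ 466.4 -185.1] [ 0.019 -0.027]
-136 [ 472.9 -192.7] [ 0.022 -0.025]
-130 [ 480.3 -199.5] [ 0.024 -0.023]
-124 [ 488.3 -205.6] [ 0.027 -0.02 ]
-118 [ 496.9 -210.8] [ 0.029 -0.017]
-112 [ 506. -215.] [ 0.03  -0.014]
-106 [ 515.5 -218.3] [ 0.032 -0.011]
-100 [ 525.3 -220.5] [ 0.033 -0.008]
-94 [ 535.3 -221.8] [ 0.033 -0.004]
-88 [ 545.4 -221.9] [ 0.033 -0.001]
-82 [ 555.4 -221.1] [0.033 0.003]
-76 [ 565.2 -219.1] [0.033 0.006]
-70 [ 574.8 -216.2] [0.032 0.01 ]
-64 [ 584.1 -212.3] [0.031 0.013]
-58 [ 592.9 -207.4] [0.029 0.016]
-52 [ 601.1 -201.6] [0.027 0.019]
-46 [ 608.7 -195.1] [0.025 0.022]
-40 [ 615.5 -187.7] [0.023 0.024]
-34 [ 621.6 -179.7] [0.02  0.027]
```

Request:
carry_out([
  [[0,0,-0.068],[0,0,0],-1],
  [[0,0,-0.068],[0,0,0],-1],
  [[0,0,0],[0,0,0],-1],
])

```text
t: 1.62
ee_pos: [445.5, -163.3, 260.1]
orientation: [-0.0, 0.922, -0.387, -0.003]
contact_force: [-0.8, 0.8, 0.2]
finger_gap: 0.5
gripper_force: 0.0
```

Request:
carry_out([
  [[0.025,-0.024,0],[0,0,0],-1],
  [[0.025,-0.024,0],[0,0,0],-1],
  [[0.019,-0.027,0],[0,0,0.21],-1],
  [[0.022,-0.025,0],[0,0,0.21],-1],
  [[0.024,-0.023,0],[0,0,0.21],-1],
  [[0.027,-0.02,0],[0,0,0.21],-1],
  [[0,0,0],[0,0,0],-1],
])

```text
t: 2.2
ee_pos: [489.7, -207.1, 263.6]
orientation: [-0.0, 0.983, -0.185, -0.001]
contact_force: [-1.2, 1.2, 0.2]
finger_gap: 0.7
gripper_force: 0.8
```

Run:
```python
from rig import ctrl
import cv2,pickle
s=ctrl.sense();print(s["contact_force"],s["ee_pos"]);c=ctrl.camera("wrist");pickle.dump((s,c),open("w2.pkl","wb"))
cv2.imwrite("pics/w2.png",c["pixels"][:,:,::-1])
```

```text
[-1.22523735  1.22798755  0.1966736 ] [ 489.73138285 -207.12804089  263.57859145]
```

View pics/w2.png

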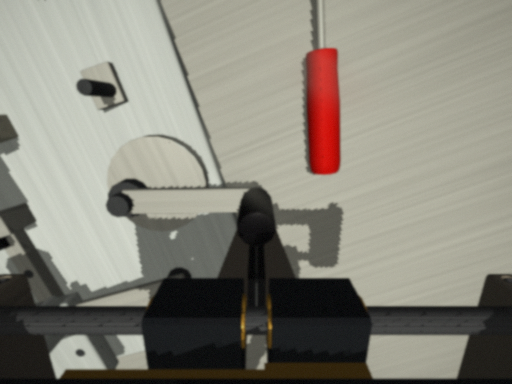

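The handle, top at about (257,222), sits right at the fingertips and centred. The cam has turned and the contact is good, so I'll continue along the arc.

Request:
carry_out([
  [[0.029,-0.017,0],[0,0,0.21],-1],
  [[0.03,-0.014,0],[0,0,0.21],-1],
  [[0.032,-0.011,0],[0,0,0.21],-1],
  [[0.033,-0.008,0],[0,0,0.21],-1],
  [[0.033,-0.004,0],[0,0,0.21],-1],
  [[0.033,-0.001,0],[0,0,0.21],-1],
  [[0.033,0.003,0],[0,0,0.21],-1],
])

```text
t: 2.83
ee_pos: [555.7, -221.9, 263.2]
orientation: [-0.001, 0.984, 0.181, -0.002]
contact_force: [-7.8, 1.4, 1.1]
finger_gap: 0.5
gripper_force: 3.3
```

Request:
carry_out([
  [[0.033,0.006,0],[0,0,0.21],-1],
  [[0.032,0.01,0],[0,0,0.21],-1],
  [[0.031,0.013,0],[0,0,0.21],-1],
  [[0.029,0.016,0],[0,0,0.21],-1],
  [[0.027,0.019,0],[0,0,0.21],-1],
  [[0,0,0],[0,0,0],-1],
])

```text
t: 3.33
ee_pos: [602.2, -202.5, 263.3]
orientation: [0.0, 0.903, 0.429, -0.001]
contact_force: [-1.0, -0.8, 0.3]
finger_gap: 0.7
gripper_force: 0.6
```

Request:
carry_out([
  [[0.025,0.022,0],[0,0,0.21],-1],
  [[0.023,0.024,0],[0,0,0.21],-1],
])

```text
t: 3.5
ee_pos: [615.8, -190.1, 263.4]
orientation: [0.0, 0.854, 0.521, -0.002]
contact_force: [-6.0, -5.0, -0.1]
finger_gap: 0.5
gripper_force: 3.3
```

Request:
carry_out([
  [[0.006,0.009,0],[0,0,0.07],-1],
  [[0.006,0.009,0],[0,0,0.07],-1],
])

```text
t: 3.67
ee_pos: [619.8, -184.5, 263.4]
orientation: [0.001, 0.836, 0.549, -0.001]
contact_force: [-2.5, -5.8, -2.6]
finger_gap: 0.4
gripper_force: 3.3
```

Request:
carry_out([
  [[0.006,0.009,0],[0,0,0.07],-1],
  [[0.005,0.009,0],[0,0,0.07],-1],
])

```text
t: 3.83
ee_pos: [622.2, -181.6, 263.5]
orientation: [0.003, 0.816, 0.578, -0.004]
contact_force: [-10.5, -22.8, -2.3]
finger_gap: 0.3
gripper_force: 12.6
```

Request:
carry_out([
  [[0.005,0.009,0],[0,0,0],-1],
  [[0,0,0],[0,0,0],-1],
])

```text
t: 4.0
ee_pos: [622.8, -180.9, 263.5]
orientation: [0.003, 0.816, 0.577, -0.006]
contact_force: [-13.8, -22.2, -0.7]
finger_gap: 0.4
gripper_force: 13.3
```

The force rises to 26 N at the expected angle, so the lever is on its stop. I'll back off, rise and look.

Request:
carry_out([
  [[-0.02,-0.035,0],[0,0,0],-1],
  [[-0.04,-0.07,0],[0,0,0],-1],
  [[-0.04,-0.04,0.1],[0,0,-0.24],-1],
  [[-0.07,0.02,0.1],[0,0,-0.24],-1],
  [[-0.1,0.07,0.0],[0,0,-0.24],-1],
  [[-0.1,0.09,0],[0,0,-0.24],-1],
  [[-0.1,0.09,0],[0,0,-0.24],-1],
  [[-0.1,0.09,0],[0,0,-0.24],-1],
])

```text
t: 4.67
ee_pos: [452.7, -110.0, 323.9]
orientation: [0.001, 0.968, 0.25, 0.001]
contact_force: [0.6, 0.4, 0.9]
finger_gap: 0.5
gripper_force: 0.0
```

Request:
carry_out([
  [[-0.1,0.09,0],[0,0,-0.24],-1],
  [[-0.1,0.09,0],[0,0,-0.24],-1],
  [[-0.1,0.09,0],[0,0,-0.24],-1],
  [[0,0,0.05],[0,0,-0.24],-1],
  [[0,0,0],[0,0,-0.12],-1],
  [[0,0,0],[0,0,0],-1],
])

```text
t: 5.17
ee_pos: [363.9, -29.3, 339.3]
orientation: [0.001, 1.0, -0.014, 0.002]
contact_force: [-0.7, 0.1, 0.8]
finger_gap: 0.8
gripper_force: 0.0
```

Run:
```python
from rig import ctrl
import cv2,pickle,numpy as np
s=ctrl.sense();print(s["t"],s["orientation"],s["ee_pos"]);c=ctrl.camera("wrist");d=ctrl.camera("side");pickle.dump((s,c,d),open("w3.pkl","wb"))
b=cv2.resize(d["pixels"][120:290,160:410],None,fx=1.6,fy=1.6)
o=np.zeros((384+272,512,3),np.uint8)
cv2.imwrite("pics/w3.png",np.hstack([c["pixels"],cv2.resize(d["pixels"][120:280,230:400],(288,272)) if 0 else np.vstack([cv2.resize(d["pixels"][120:280,220:400],(288,256)),np.zeros((128,288,3),np.uint8)])])[:,:,::-1])
```

```text
5.1667 [ 8.01311121e-04  9.99894964e-01 -1.42891770e-02  2.28852267e-03] [363.94892663 -29.25459031 339.33363638]
```

View pics/w3.png

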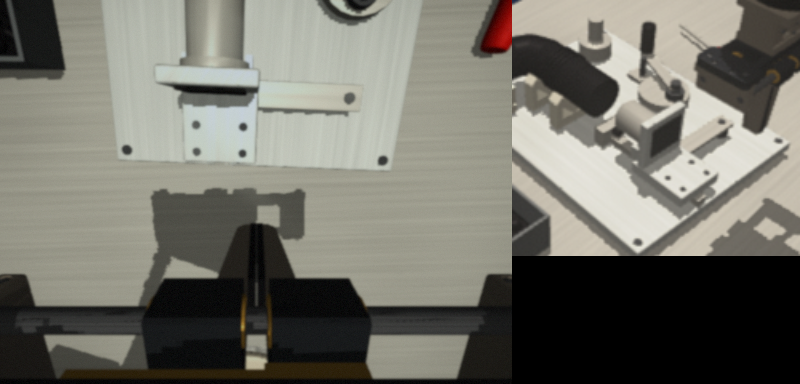

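Side crop: the lever stands forward against the stop pin. Wrist view: the upright's back top edge runs from (157,83) to (259,92), the carriage's back edge from (184,160) to (255,163), and the plate's back edge from (118,158) to (392,170).

Run:
```python
from h import *
np.set_printoptions(precision=1,suppress=True)
s,c,d=pickle.load(open("w3.pkl","rb"))
for n,p,q,z in(("upright",(157,83),(259,92),125),("carriage",(184,160),(255,163),56),("plate",(118,158),(392,170),25)):
    a,b=wz(s,c,p,z),wz(s,c,q,z);v=a-b;print(n,a,b,(a+b)/2,np.hypot(*v[:2]),"yaw",np.arctan2(-v[0],v[1]))
```

```text
upright [466.7  33.3 125. ] [459.2 -33.7 125. ] [463.   -0.2 125. ] 67.44947657351236 yaw -0.11052085875299286
carriage [403.1  39.4  56. ] [398.2 -29.2  56. ] [400.7   5.1  56. ] 68.74736752514234 yaw -0.07096242152357753
plate [401.9 118.6  25. ] [ 380.3 -178.7   25. ] [391.1 -30.   25. ] 298.0459219192056 yaw -0.07257591057153442
```

Request:
carry_out([
  [[0.073,0.034,-0.066],[0,0,-0.1],-1],
  [[0.073,0.034,-0.066],[0,0,0],-1],
  [[0.073,0.034,-0.066],[0,0,0],-1],
  [[0,0,0],[0,0,0],-1],
  [[0,0,0],[0,0,0],-1],
])

```text
t: 5.68
ee_pos: [430.1, 1.4, 277.0]
orientation: [-0.001, 0.999, -0.036, -0.002]
contact_force: [0.0, 1.0, 1.0]
finger_gap: 0.4
gripper_force: 0.0
```

Request:
carry_out([
  [[0.02,-0.0016,0],[0,0,0],-1],
  [[0.02,-0.0016,0],[0,0,0],-1],
  [[0.02,-0.0016,0],[0,0,0],-1],
  [[0.02,-0.0016,0],[0,0,0],-1],
  [[0.02,-0.0016,0],[0,0,0],-1],
])

```text
t: 6.1
ee_pos: [460.3, -1.4, 279.4]
orientation: [0.0, 0.999, -0.037, -0.0]
contact_force: [-2.8, -0.1, 2.9]
finger_gap: 0.6
gripper_force: 1.8
```

Request:
carry_out([
  [[0.02,-0.0016,0],[0,0,0],-1],
  [[0.02,-0.0016,0],[0,0,0],-1],
  [[0.02,-0.0016,0],[0,0,0],-1],
])

```text
t: 6.35
ee_pos: [478.5, -2.6, 278.7]
orientation: [0.0, 0.999, -0.037, -0.0]
contact_force: [-3.7, -0.4, 2.8]
finger_gap: 0.9
gripper_force: 1.8
```

Request:
carry_out([
  [[0.015,-0.0012,0],[0,0,0],-1],
  [[0.015,-0.0012,0],[0,0,0],-1],
  [[0.015,-0.0012,0],[0,0,0],-1],
])

```text
t: 6.6
ee_pos: [491.9, -3.6, 278.6]
orientation: [-0.0, 0.999, -0.037, -0.0]
contact_force: [-3.8, -0.8, 2.1]
finger_gap: 0.3
gripper_force: 1.7
```

Request:
carry_out([
  [[0.01,-0.0008,0],[0,0,0],-1],
  [[0.01,-0.0008,0],[0,0,0],-1],
  [[0.01,-0.0008,0],[0,0,0],-1],
])

```text
t: 6.85
ee_pos: [500.7, -4.2, 278.6]
orientation: [-0.0, 0.999, -0.037, -0.0]
contact_force: [-2.6, 0.8, 2.4]
finger_gap: 0.5
gripper_force: 1.6
```

Request:
carry_out([
  [[0.01,-0.0008,0],[0,0,0],-1],
  [[0,0,0],[0,0,0],-1],
])

```text
t: 7.02
ee_pos: [504.0, -4.6, 278.7]
orientation: [-0.0, 0.999, -0.037, 0.001]
contact_force: [-0.3, -0.4, -0.3]
finger_gap: 0.4
gripper_force: 0.2
```

Not at the stop yet.

Request:
carry_out([
  [[0.01,-0.0008,0],[0,0,0],-1],
  [[0.01,-0.0008,0],[0,0,0],-1],
])

```text
t: 7.18
ee_pos: [508.7, -4.9, 278.4]
orientation: [-0.0, 0.999, -0.036, -0.003]
contact_force: [-16.5, 0.6, 12.2]
finger_gap: 0.5
gripper_force: 8.2
```

Request:
carry_out([
  [[0.01,-0.0008,0],[0,0,0],-1],
  [[0.005,-0.0004,0],[0,0,0],-1],
])

```text
t: 7.35
ee_pos: [510.9, -4.9, 277.9]
orientation: [-0.0, 0.999, -0.036, -0.009]
contact_force: [-31.4, 0.7, 23.3]
finger_gap: 0.5
gripper_force: 15.6
```

Hard stop reached. I'll back off and check.

Request:
carry_out([
  [[-0.05,0.004,0],[0,0,0],-1],
  [[-0.1,0.008,0],[0,0,0],-1],
  [[-0.12,0,0.05],[0,0,0],-1],
  [[-0.1,0,0.08],[0,0,0],-1],
  [[-0.1,0,0.08],[0,0,0],-1],
  [[0,0,0],[0,0,0],-1],
  [[0,0,0],[0,0,0],-1],
])

```text
t: 7.93
ee_pos: [373.2, -2.0, 344.1]
orientation: [0.001, 0.999, -0.037, 0.004]
contact_force: [1.3, 1.0, 0.1]
finger_gap: 0.4
gripper_force: 0.0
```

Run:
```python
from rig import ctrl
import cv2,pickle,numpy as np
s=ctrl.sense();print(s["t"],s["contact_force"],s["ee_pos"]);c=ctrl.camera("wrist");d=ctrl.camera("scene");pickle.dump((s,c,d),open("w4.pkl","wb"))
cv2.imwrite("pics/w4.png",np.hstack([c["pixels"],np.vstack([cv2.resize(d["pixels"][130:310,100:310],(288,247)),np.zeros((137,288,3),np.uint8)])])[:,:,::-1])
```

```text
7.9333 [1.25179034 0.96280208 0.10535164] [373.22503258  -2.00407917 344.08758552]
```

View pics/w4.png

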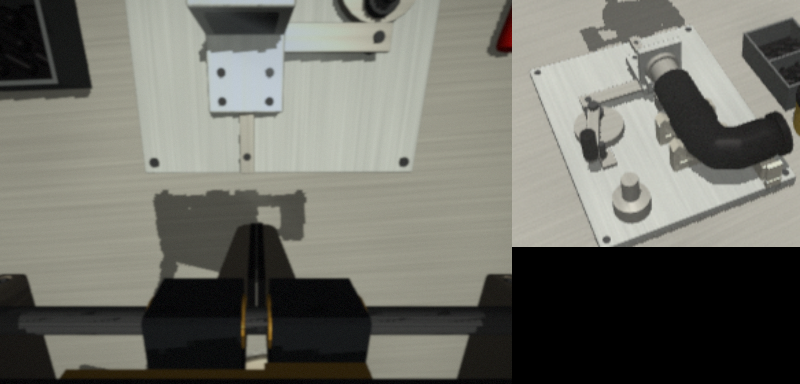

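The plug now stands in the duct's mouth, the lever is on its pin and the duct is undisturbed. The carriage's back edge is at (209,110)–(283,113) and the plate's back edge at (147,171)–(411,171). One numeric check of the travel.

Run:
```python
from h import *
np.set_printoptions(precision=1,suppress=True)
s,c,d=pickle.load(open("w4.pkl","rb"))
a=(wz(s,c,(209,110),56)+wz(s,c,(283,113),56))/2;p=(wz(s,c,(147,171),25)+wz(s,c,(411,171),25))/2
print(a,p,"carriage-plate now",(a-p)[0],"before",400.7-391.1)
```

```text
[456.9   1.1  56. ] [390.8 -29.3  25. ] carriage-plate now 66.13781515251867 before 9.599999999999966
```

```bash
python3 -c "
from rig import ctrl
print(ctrl.job_done())"
```

```text
the job is handed in; nothing more can be done
None
```

The cam lever was pushed to its stop pin, then the slide was pushed forward to a hard stop (about 56 mm of travel measured) with its plug in the duct's mouth. The duct showed no visible shift, the arm was clear of everything, and the job was handed in at about 8 s with no verdict returned.

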